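# Draw out the paper guide of the blue hole punch

### The arm

A 6-joint arm with a two-finger parallel gripper is mounted at the origin on the work surface. World frame = base frame: x ahead of the robot, y to its left, z up, the work surface at z = 0. Lengths are in mm, angles in rad, forces in N, time in s.
With the tool pointing down it reaches from about 275 to 725 mm from the base axis. Payload 15.9 kg.
Tool frame: the origin (TCP) lies at the very end of the fingers, on their centre line; the grasp point (between the pads) lies 19 mm behind it; x points along the fingers, z is the direction in which the jaws open and shut, and the axes are right-handed (so a half turn about x gives the same grasp; the last joint's range is limited). The gripper opens to 85 mm and grips with 20 to 120 N. Pads are 22 mm wide; open, the fingers measure 114 mm over their backs; the gripper's body (76 mm by 85 mm) begins 54 mm behind the grasp point. The pads swing forward as they close: fully open they stand 13 mm farther back than shut.
Start: joints at [1.205, 0.213, -0.034, 1.323, 0, 1.571], TCP at [178.841, 466.906, 193.906] pointing down, gripper open.
Joint ranges: [-2.98, 2.98], [-0.74, 1.72], [-1.14, 1.35], [-2.1, 2.04], [-1.57, 1.44], [-3.14, 3.14]. Speed limits (rad/s): [1.89, 1.89, 2.39, 2.57, 3.14, 3.14].

### API

Orientations are given as a unit quaternion [x, y, z, w].
In Python, from station import * gives the robot as it stands.
- The arm moves only by the shell command python3 -m creep 'ROWS' [FORCE]. ROWS is JSON, a list of rows, each an object of numbers: "fingers": the opening in per cent of the stroke, from 0 (shut) to 100 (fully open); "dx", "dy", "dz": the shift along the tool's x, y, z in units of 50 mm (1.0 is 50 mm); "turn": the turn about the tool's x in rad. A call has 1 to 8 rows; each row is the pose to reach, as a shift and turn from the pose commanded when the call began, along the tool's axes at that moment; what a row does not reach only later rows make up. A row lasts 1/8 s, in which the tool goes at most 62.5 mm and 10.7 degrees, less where a joint would pass 70% of its speed; a pose out of reach is approached as far as the arm can. A call with a gripper value outside its range is refused whole. The fingers move at their own pace and stop on an object; FORCE is the grip in N (left out, the last holds). Time passes only in rows, so rows that repeat a pose let the fingers close. It gives the time, the measured TCP pose, the force and the opening at its end, in the units of the state.
- get_obs(): the state, without advancing time (a new reading comes with each control period).
- capture(name): name is "scene" or "top" or "wrist"; returns a dict with "color" (400x640x3 uint8, blue, green, red), "vfov" (degrees; the focal length in pixels is half the picture's height over the tangent of half this angle, whatever the lens; pixels are square), "cx", "cy" (the principal point, pixels), "xyz" and "rotation" of the camera in the world. Camera axes: x right, y down, z forward; pixel columns grow to the right and rows downward; lengths in mm; the calibration is good to about 2 mm. A picture is of the moment at which its call begins. There is no depth.
- finish_job(): hands the job in, once; it reports no verdict.
The state is a dict: "t": time; "qpos": joint angles; "joint_velocities": joint speeds; "effort": joint torques, N m; "eef_pos": TCP position; "tcp_rot": TCP orientation; "ft_force": force on the tool from outside, world axes, zero at the start; "ft_torque": the same for the moment, N m; "finger_gap": finger opening in mm.
Only numpy, scipy, OpenCV 4.12 (cv2) and the standard library are available. Lean on these libraries where they do the work, as an engineer would, in place of code of your own. Each camera call takes 0.05 s, during which the arm holds its last target.

### The job

The blue hole punch is wanted for long sheets: take the orange tab of its sprung paper guide, draw the guide all the way out to its stop, and leave it out there with the tab let go. Leave the grey punch's guide where it is.

Things in the scene. Friction and masses are not known exactly. Their poses are not given: they have to be found in the camera images.
- blue_guide (a joint): How far the blue punch's paper guide is drawn out, in m: 0 fully in, 0.090 at its stop; it starts between 0 and 0.020. A spring draws it inward (0.8 N when in, 4.4 N at the stop) and a friction brake of 6 N holds it wherever it is let go, so it takes 7 to 11 N to draw it out.
- blue_tab (a point): Orange grip tab on the end of the blue punch's guide, moving with it: an upright block 24 mm wide across the guide (y), 14 mm thick along it (x), from 5 to 57 mm above the desk; this point is on its centre line, 36 mm above the desk. z up; x points level towards the punch: the guide is drawn out along -x. With the guide in, the tab's centre is 45 mm from the punch's base.
- grey_tab (a point): Same point on the like tab of the grey punch; not to be moved. The punches differ only in handle colour, either may be on the left, both are screwed down: black base 150 mm along x, 130 mm across, 14 mm high, steel body, broad press handle, 80 mm high in all. A flat steel bar 24 mm wide, 5 to 9 mm above the desk, runs from each tab to the middle of its punch.
Things that resemble listed ones, but are neither listed nor needed, are in the scene too. Of the things that look like the part that bears blue_guide, the smaller one is meant.

How it is judged:
By the outcome, as a careful person would: the job done as asked, in the order asked, and still so for the second after the job is handed in, with the robot touching nothing.
It also fails if it takes over 29 s, if anything falls off the work surface, if the arm or the gripper's body presses on something with over 40 N, if the wrist force passes 120 N, or if a joint passes its speed limit or range.

## Working session

There is one attempt and no reset: what is moved stays moved. The work goes in short steps, Python scripts to look and compute and a shell command to move; the robot and the scene stay as the last step left them, time stands still between calls to the robot, and variables do not carry over. Pictures are saved under pics/ and viewed, and the job is handed in when it is done.

```bash
mkdir -p pics; python3 - <<'E'
from station import *
import cv2,numpy as np
o=get_obs();print({k:np.round(v,3).tolist() for k,v in o.items()})
for n in("scene","top","wrist"):
    c=capture(n);cv2.imwrite(f"pics/{n}0.png",c["color"]);print(n,c["vfov"],c["cx"],c["cy"],np.round(c["xyz"],1).tolist(),np.round(c["rotation"],3).tolist())
E
```

```text
{'t': 0.0, 'qpos': [1.205, 0.213, -0.035, 1.323, -0.0, 1.571], 'joint_velocities': [-0.001, -0.0, 0.0, 0.0, 0.0, -0.001], 'effort': [0.002, -68.616, 48.712, 0.017, 0.0, -0.0], 'eef_pos': [178.739, 466.546, 193.407], 'tcp_rot': [-0.401, 0.583, 0.4, 0.582], 'ft_force': [-0.036, 0.625, 0.292], 'ft_torque': [-0.007, -0.029, 0.051], 'finger_gap': 85.013}
scene 48.67814669787852 324.38876909121524 201.57061370454247 [647.6, 450.6, 740.4] [0.22, 0.926, -0.295, -0.077]
top 52.72921266805852 320.1495207043777 198.3431134703764 [264.7, 31.3, 881.5] [-0.699, 0.709, -0.068, 0.064]
wrist 69.73910487736327 319.8087915869594 197.54913650518785 [108.0, 494.3, 373.8] [0.815, 0.56, 0.084, 0.124]
```

View pics/scene0.png

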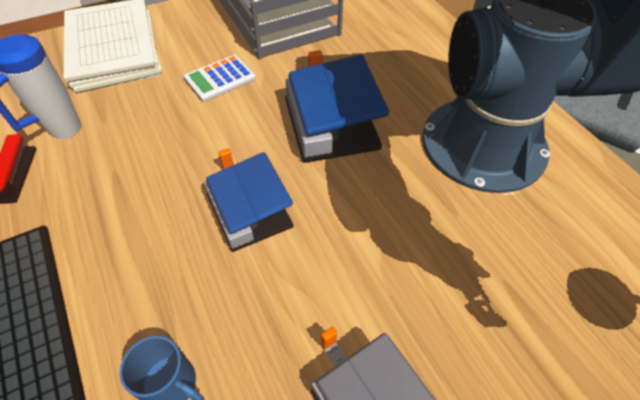

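View pics/top0.png

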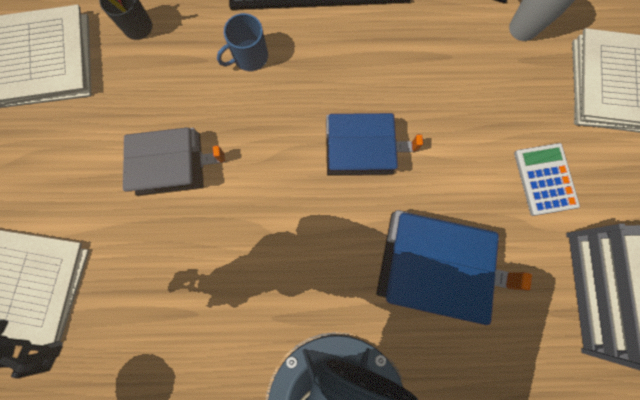

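View pics/wrist0.png

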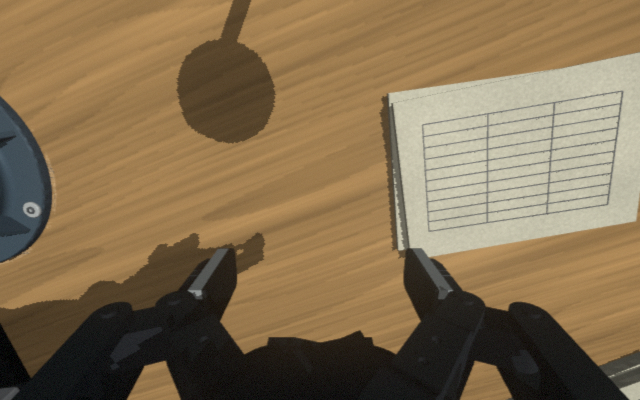

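The scene view shows two blue punches, a small one at (248,193) with its tab at (226,158) and a large one at (337,95) with its tab at (316,58). In the top view they are at (362,143) with tab (418,143) and at (443,268) with tab (518,281). The grey punch is at (160,160) with tab (217,153). The smaller blue one, top (362,143), fits the description. Next I'll confirm it in a crop and measure it.

```bash
cat > h.py <<'E'
from station import *
import cv2,numpy as np
from scipy.spatial.transform import Rotation as R
def ray(c,u,v):
    f=c["color"].shape[0]/2/np.tan(np.radians(c["vfov"])/2)
    q=np.array(c["rotation"]);M=R.from_quat(q).as_matrix() if q.size==4 else q
    return np.array(c["xyz"]),M@np.array([(u-c["cx"])/f,(v-c["cy"])/f,1.])
def onz(c,u,v,z):
    p,d=ray(c,u,v);return p+d*(z-p[2])/d[2]
def proj(c,P):
    f=c["color"].shape[0]/2/np.tan(np.radians(c["vfov"])/2)
    M=R.from_quat(c["rotation"]).as_matrix();q=M.T@(np.array(P)-c["xyz"]);return q[:2]/q[2]*f+[c["cx"],c["cy"]]
E
python3 - <<'E'
from h import *
c=capture("top");s=capture("scene")
a=cv2.resize(c["color"][95:195,310:450],None,fx=5.5,fy=5.5,interpolation=cv2.INTER_CUBIC);cv2.imwrite("pics/ct.png",a)
a=cv2.resize(s["color"][140:260,190:310],None,fx=5,fy=5,interpolation=cv2.INTER_CUBIC);cv2.imwrite("pics/cs.png",a)
print("tab top",onz(c,418,137,57),onz(s,225,151,57))
# handle size at z 80
for q in [(328,114),(395,114),(396,172),(327,172)]:print(onz(c,*q,80).round())
for q in [(397,213),(498,230),(490,322),(387,300)]:print('big',onz(c,*q,80).round())
E
```

```text
tab top [ 550.53135814 -185.97914061   57.        ] [ 544.03931233 -185.6745371    57.        ]
[596.   7.  80.]
[ 594. -135.   80.]
[ 468. -130.   80.]
[470.  11.  80.]
big [ 383. -128.   80.]
big [ 346. -328.   80.]
big [ 170. -295.   80.]
big [ 214. -100.   80.]
```

View pics/ct.png

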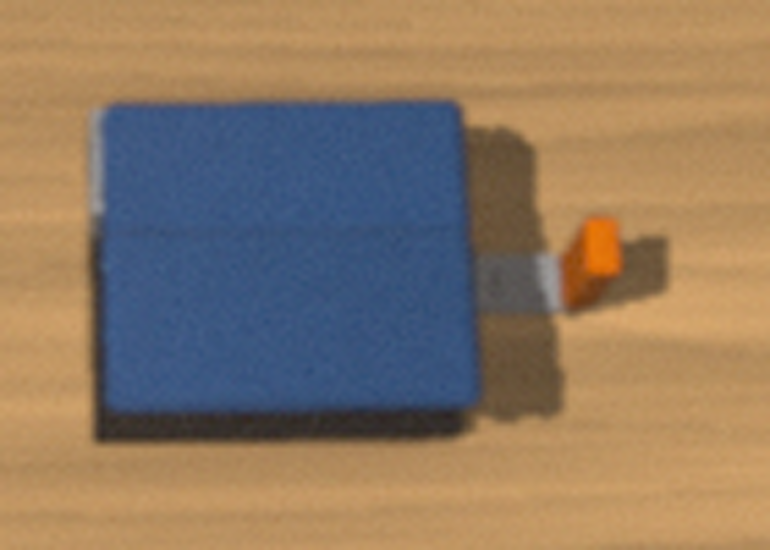

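View pics/cs.png

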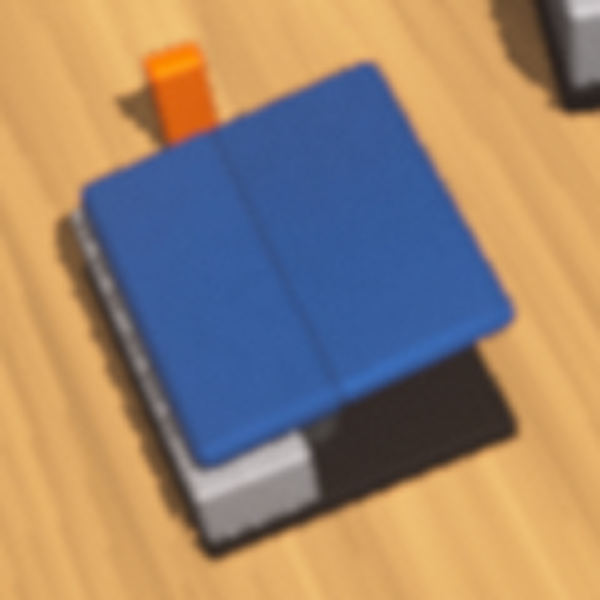

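The crops show the small blue punch with a handle of about 141 x 126 mm, against about 200 x 175 mm for the large one. Its tab top is at crop (603,247), which is top-view pixel (419.6,139.9). This is the one meant. Now for the axis direction and the tab centre.

```bash
python3 - <<'E'
from h import *
c=capture("top");s=capture("scene")
T=lambda x,y,z:onz(c,310+(x+.5)/5.5-.5,95+(y+.5)/5.5-.5,z)
S=lambda x,y,z:onz(s,190+(x+.5)/5-.5,140+(y+.5)/5-.5,z)
print("tab",T(603,247,57),S(173,58,57))
def yaw(a,b): d=b-a;return np.degrees(np.arctan2(d[1],d[0]))
print("base edge",yaw(T(97,438,0),T(462,437,0)),T(97,438,0),T(462,437,0))
print("handle hi/lo",yaw(T(107,103,80),T(455,103,80)),yaw(T(107,410,80),T(475,408,80)))
print("bar",yaw(T(480,311,9),T(550,312,9)),yaw(T(485,255,9),T(540,255,9)))
print("scene base right edge",yaw(S(213,553,0),S(515,432,0)), S(213,553,0),S(515,432,0))
print("bar-mid at base", T(480,283,9),"tabbottom mid",T(565,280,9))
print("tabtop edges",T(586,247,57),T(620,247,57),T(603,218,57),T(603,277,57))
o=get_obs();print(R.from_quat(o["tcp_rot"]).as_matrix().round(3))
E
```

```text
tab [ 544.89300395 -188.26705108   57.        ] [ 545.69617164 -185.88062927   57.        ]
base edge -90.69202331509811 [485.64400814   8.59128353   0.        ] [ 483.84043864 -140.72723335    0.        ]
handle hi/lo -90.81842562262273 -90.52949673043707
bar -91.69193759742248 -90.83462420628935
scene base right edge 179.17695488195295 [608.29087254   6.8318023    0.        ] [482.95229352   8.63239569   0.        ]
bar-mid at base [ 546.49618049 -149.58480099    9.        ] tabbottom mid [ 547.2695094  -184.56690463    9.        ]
tabtop edges [ 544.9893442 -181.647218    57.       ] [ 544.79665794 -194.8872799    57.        ] [ 556.71994874 -188.99305384   57.        ] [ 532.72114804 -187.51987579   57.        ]
[[-0.    -0.934  0.358]
 [-0.     0.358  0.934]
 [-1.    -0.    -0.   ]]
```

Tab is at about (545, -187), and it draws out along -y with a 0.8° tilt. First I'll move halfway there with the turn.

```bash
python3 -m creep '[{"dx":0,"dy":-0.9,"dz":-0.7,"turn":0.17,"fingers":100},{"dx":0,"dy":-1.8,"dz":-1.5,"turn":0.34,"fingers":100},{"dx":0,"dy":-2.7,"dz":-2.2,"turn":0.5,"fingers":100},{"dx":0,"dy":-3.6,"dz":-3,"turn":0.68,"fingers":100},{"dx":0,"dy":-4.5,"dz":-3.75,"turn":0.85,"fingers":100},{"dx":0,"dy":-5.4,"dz":-4.5,"turn":1.02,"fingers":100},{"dx":0,"dy":-6.2,"dz":-5.2,"turn":1.219,"fingers":100},{"dx":0,"dy":-6.2,"dz":-5.2,"turn":1.219,"fingers":100}]' 60
python3 - <<'E'
from h import *
o=get_obs();M=R.from_quat(o["tcp_rot"]).as_matrix();print(o["t"],o["eef_pos"],np.round(o["qpos"],2),M.round(3))
print(M.T@(np.array([545.3,-187.5,140])-o["eef_pos"])/50)
E
```

```text
t: 1.35
eef_pos: [376.4, 110.4, 193.9]
tcp_rot: [0.008, 0.707, -0.008, 0.707]
ft_force: [-1.0, 0.1, -0.5]
finger_gap: 85.6
1.35 [376.4459545  110.41306537 193.92606944] [ 0.29 -0.01 -0.28  1.3  -0.    1.88] [[ 0.     0.022  1.   ]
 [-0.     1.    -0.022]
 [-1.    -0.     0.   ]]
[ 1.08180019 -5.88140825  3.50820566]
```

```bash
python3 -m creep '[{"dx":0,"dy":-1,"dz":0.6,"fingers":100},{"dx":0,"dy":-2,"dz":1.2,"fingers":100},{"dx":0,"dy":-3,"dz":1.8,"fingers":100},{"dx":0,"dy":-4,"dz":2.4,"fingers":100},{"dx":0.2,"dy":-5,"dz":3,"fingers":100},{"dx":0.7,"dy":-5.88,"dz":3.51,"fingers":100},{"dx":1.08,"dy":-5.88,"dz":3.51,"fingers":100},{"dx":1.08,"dy":-5.88,"dz":3.51,"fingers":100}]'
python3 - <<'E'
from h import *
c=capture("wrist");cv2.imwrite("pics/w1.png",c["color"])
t=capture("top");cv2.imwrite("pics/t1.png",cv2.resize(t["color"][60:260,300:500],None,fx=3,fy=3))
o=get_obs();M=R.from_quat(o["tcp_rot"]).as_matrix();print(o["t"],o["eef_pos"],M.round(3))
print(proj(c,[545.3,-187.5,57]),proj(c,[545.3,-180.5,57]),proj(c,[533.3,-187.5,57]))
E
```

```text
1.45 [375.33061151 113.01336316 193.89845018] [[-0.     0.015  1.   ]
 [ 0.     1.    -0.015]
 [-1.     0.    -0.   ]]
[442.51633188 378.03108541] [443.02039854 374.26689864] [434.14659357 378.18545049]validation failed for argument at $[0]...
```

View pics/w1.png

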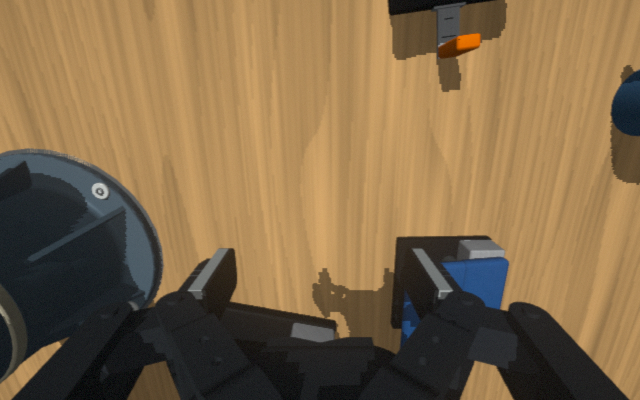

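View pics/t1.png

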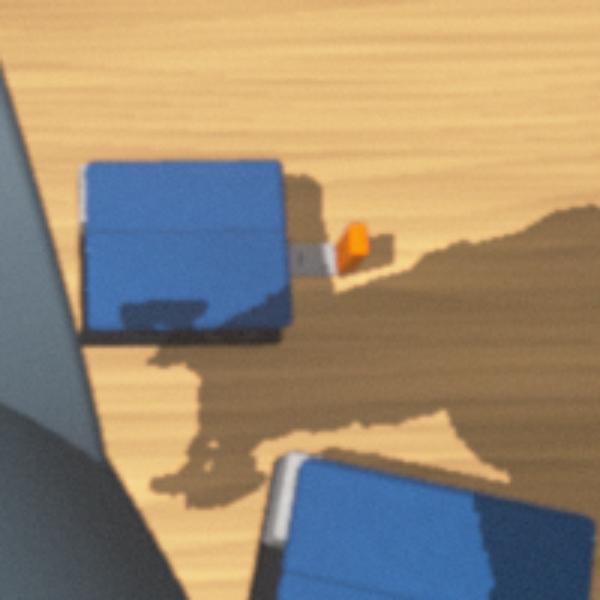

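The wrist view shows that the arm hadn't moved (grey tab at (460,45)), because the call was refused. The rows probably need every field. The arm has settled at (375.3, 113.0), so I'll recompute and resend.

```bash
python3 -m creep '[{"dx":0,"dy":-1,"dz":0.6,"turn":0,"fingers":100},{"dx":0,"dy":-2,"dz":1.2,"turn":0,"fingers":100},{"dx":0,"dy":-3,"dz":1.8,"turn":0,"fingers":100},{"dx":0,"dy":-4,"dz":2.4,"turn":0,"fingers":100},{"dx":0.2,"dy":-5,"dz":3,"turn":0,"fingers":100},{"dx":0.7,"dy":-5.96,"dz":3.49,"turn":0,"fingers":100},{"dx":1.08,"dy":-5.96,"dz":3.49,"turn":0,"fingers":100},{"dx":1.08,"dy":-5.96,"dz":3.49,"turn":0,"fingers":100}]'
python3 - <<'E'
from h import *
c=capture("wrist");cv2.imwrite("pics/w2.png",c["color"])
t=capture("top");cv2.imwrite("pics/t2.png",cv2.resize(t["color"][60:260,300:500],None,fx=3,fy=3))
o=get_obs();M=R.from_quat(o["tcp_rot"]).as_matrix();print(o["t"],o["eef_pos"],M.round(3))
print(proj(c,[545.3,-187.5,57]),proj(c,[545.3,-180.5,57]),proj(c,[533.3,-187.5,57]))
E
```

```text
t: 2.45
eef_pos: [545.2, -185.5, 138.5]
tcp_rot: [0.004, 0.708, -0.004, 0.706]
ft_force: [-0.4, -0.0, 0.5]
finger_gap: 85.4
2.55 [ 546.02549496 -185.69013094  140.69252924] [[ 0.     0.011  1.   ]
 [ 0.     1.    -0.011]
 [-1.     0.     0.   ]]
[320.84507273 194.5904257 ] [320.75961393 187.48484891] [308.2386757  194.73300493]
```

View pics/w2.png

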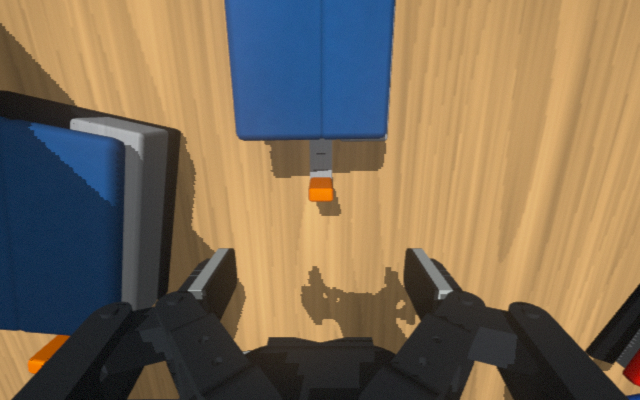

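The wrist view shows the tab top at (321,194.5), matching my prediction of (320.8,194.6). The jaws straddle it across the guide. Descend and grip.

```bash
python3 -m creep '[{"dx":0.7,"dy":-0.03,"dz":0,"turn":0,"fingers":100},{"dx":1.4,"dy":-0.03,"dz":0,"turn":0,"fingers":100},{"dx":2,"dy":-0.03,"dz":0,"turn":0,"fingers":100},{"dx":2.4,"dy":-0.03,"dz":0,"turn":0,"fingers":100},{"dx":2.4,"dy":-0.03,"dz":0,"turn":0,"fingers":60},{"dx":2.4,"dy":-0.03,"dz":0,"turn":0,"fingers":30},{"dx":2.4,"dy":-0.03,"dz":0,"turn":0,"fingers":10},{"dx":2.4,"dy":-0.03,"dz":0,"turn":0,"fingers":0}]' 60
python3 -m creep '[{"dx":0,"dy":0,"dz":0,"turn":0,"fingers":0},{"dx":0,"dy":0,"dz":0,"turn":0,"fingers":0},{"dx":0,"dy":0,"dz":0,"turn":0,"fingers":0}]' 60
python3 - <<'E'
from h import *
c=capture("wrist");cv2.imwrite("pics/w3.png",c["color"])
o=get_obs();print(o["t"],o["eef_pos"],o["finger_gap"],o["ft_force"])
E
```

```text
t: 3.55
eef_pos: [546.1, -188.8, 20.7]
tcp_rot: [0.005, 0.707, -0.005, 0.707]
ft_force: [-0.7, -0.1, -0.3]
finger_gap: 12.4
t: 3.92
eef_pos: [545.6, -188.7, 19.9]
tcp_rot: [0.005, 0.707, -0.005, 0.707]
ft_force: [0.5, 0.4, 0.1]
finger_gap: -0.1
3.975 [ 545.53813798 -188.69604267   19.86104198] 0.44168860618973793 [-0.03060585  0.25799508 -0.08815404]
```

View pics/w3.png

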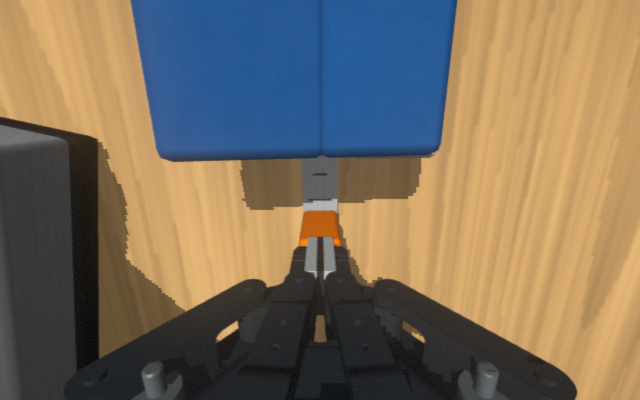

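The fingers shut to 0 mm with the tab (320,228) still behind them in the picture, so they missed it. I'll check the geometry before moving.

```bash
python3 - <<'E'
from h import *
c=capture("wrist");s=capture("scene");t=capture("top")
o=get_obs();p=np.array(o["eef_pos"])
print("cam",c["xyz"], R.from_quat(c["rotation"]).as_matrix().round(3))
print("tcp",proj(c,p),"tab corners z57",proj(c,[545.3,-180.5,57]),proj(c,[545.3,-194.5,57]), "bottom",proj(c,[545.3,-180.5,5]))
print('tab top in w3 inner edge',onz(c,320,212,57),onz(c,320,245,57),onz(c,320,212,9))
for n,k,P in(("s",s,(215,150)),("t",t,(420,143))):
    print(n,proj(k,p))
    u,v=P;a=k["color"][v-50:v+50,u-60:u+60];cv2.imwrite(f"pics/{n}3.png",cv2.resize(a,None,fx=5,fy=5,interpolation=cv2.INTER_CUBIC))
a=c["color"][190:300,250:390];cv2.imwrite("pics/w3c.png",cv2.resize(a,None,fx=5,fy=5,interpolation=cv2.INTER_CUBIC))
E
```

```text
cam [ 546.15093023 -112.82612077  200.16648259] [[ 1.    -0.015 -0.004]
 [-0.015 -0.955 -0.296]
 [ 0.     0.296 -0.955]]
tcp [320.6906026  225.84328267] tab corners z57 [320.12826739 238.45710508] [320.50397948 261.25905507] bottom [320.04376709 207.24814595]
tab top in w3 inner edge [ 545.46316666 -165.13441948   57.        ] [ 545.17010928 -184.44102424   57.        ] [ 545.23257741 -182.67203228    9.        ]
s [226.79863042 162.03719685]
t [415.31836251 144.66042663]
```

View pics/s3.png

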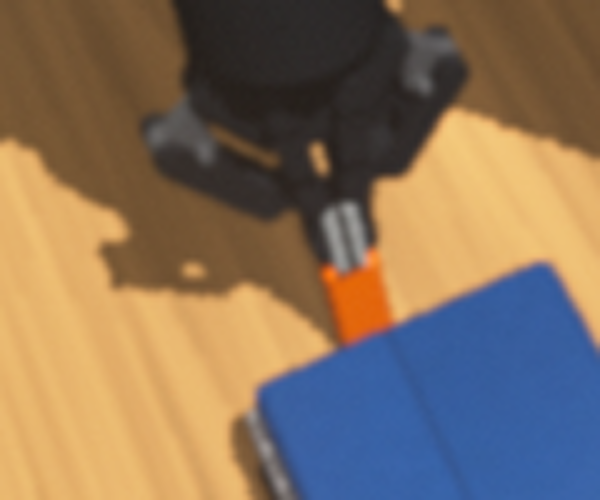

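View pics/t3.png

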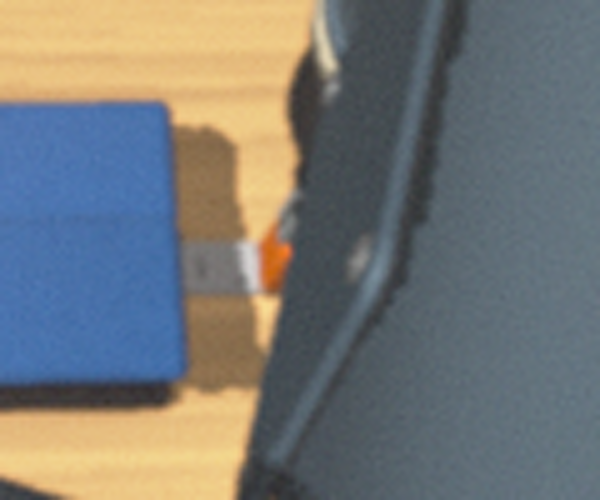

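View pics/w3c.png

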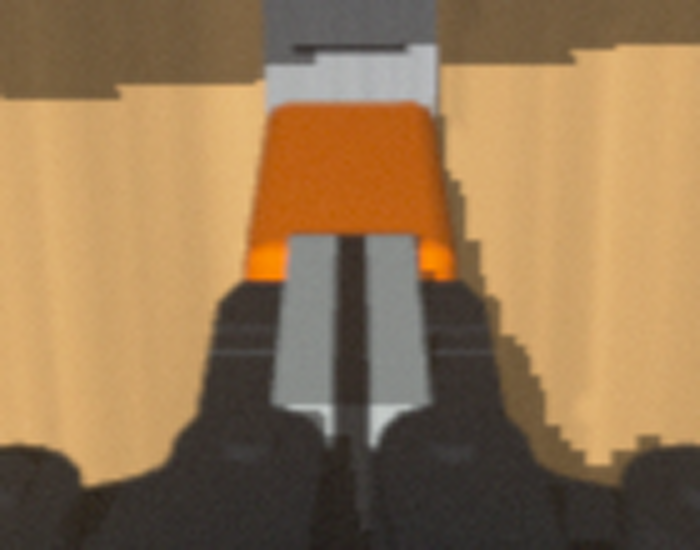

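The views disagree with the stated TCP. Either the fingertips really end near z≈57, above the tab, or the picture is ambiguous. I'll rise with the fingers shut and measure where the tips really are.

```bash
python3 -m creep '[{"dx":-0.5,"dy":0,"dz":0,"turn":0,"fingers":0},{"dx":-1.2,"dy":0,"dz":0,"turn":0,"fingers":0},{"dx":-1.2,"dy":0,"dz":0,"turn":0,"fingers":0}]'
python3 - <<'E'
from h import *
c=capture("wrist");s=capture("scene")
o=get_obs();p=np.array(o["eef_pos"]);print(o["t"],p,o["finger_gap"])
for h in (0,10,20,30,40):
    print(h,"scene",proj(s,p+[0,11,h]),"wrist",proj(c,p+[0,11,h]),"wrist far",proj(c,p+[0,-11,h]))
u,v=225,140;a=s["color"][v-50:v+50,u-60:u+60];cv2.imwrite(f"pics/s4.png",cv2.resize(a,None,fx=5,fy=5,interpolation=cv2.INTER_CUBIC))
a=c["color"][150:300,220:420];cv2.imwrite("pics/w4c.png",cv2.resize(a,None,fx=4,fy=4,interpolation=cv2.INTER_CUBIC))
E
```

```text
t: 4.5
eef_pos: [547.2, -189.3, 82.4]
tcp_rot: [0.004, 0.706, -0.005, 0.708]
ft_force: [-0.2, -0.6, -0.4]
finger_gap: 0.0
4.6 [ 545.68128805 -188.68859063   79.76445134] 0.0806090803880778
0 scene [223.63097803 146.29463754] wrist [318.06413621 208.50705203] wrist far [318.60429466 238.25106855]
10 scene [222.75990985 142.86363319] wrist [318.03914628 213.70002296] wrist far [318.60720284 244.75533671]
20 scene [221.87257303 139.36854914] wrist [318.01142379 219.46082547] wrist far [318.61041755 251.94518654]
30 scene [220.9685075  135.80757326] wrist [317.98049463 225.88798138] wrist far [318.61398997 259.93504406]
40 scene [220.04723569 132.17882448] wrist [317.94576828 233.10420369] wrist far [318.6179833  268.86629958]
```

View pics/s4.png

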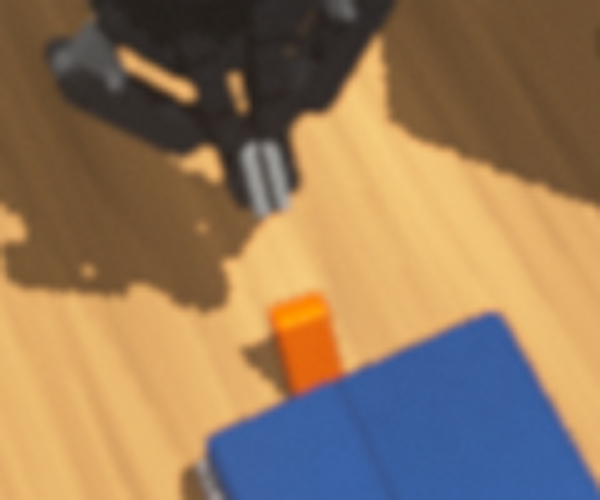

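View pics/w4c.png

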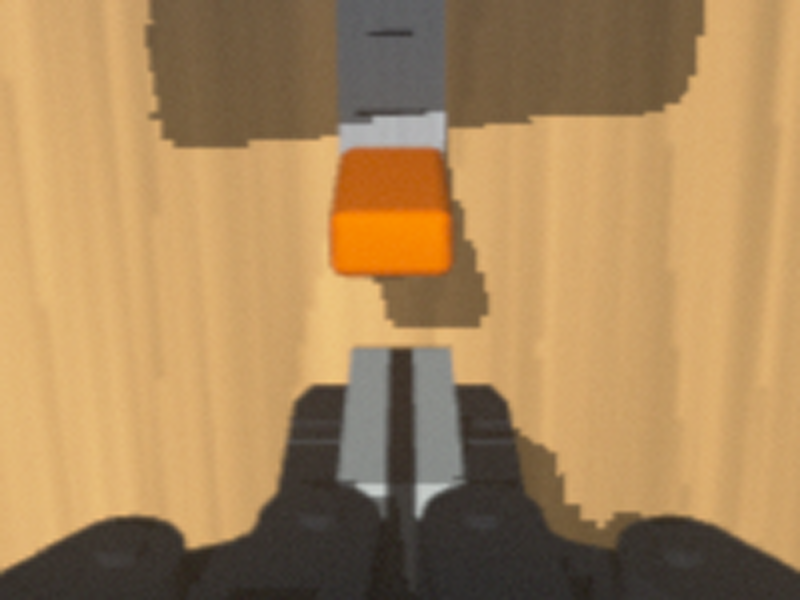

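```bash
python3 - <<'E'
from h import *
c=capture("wrist");s=capture("scene");o=get_obs();p=np.array(o["eef_pos"])
def tri(a,b):
    A=[];B=[]
    for q,d in(a,b):
        d=d/np.linalg.norm(d);P=np.eye(3)-np.outer(d,d);A.append(P);B.append(P@q)
    x=np.linalg.lstsq(np.vstack(A),np.hstack(B),rcond=None)[0]
    return x,[np.linalg.norm(np.cross(x-q,d/np.linalg.norm(d))) for q,d in(a,b)]
x,e=tri(ray(c,320,237),ray(s,218.6,132.7));print(x,e,x-p)
# tab top inner edge mid
x,e=tri(ray(c,317.7,150+210/4),ray(s,165+305/5,90+326/5));print("tab inner edge",x,e)
# width of shut pads/dark fingers at tip
f=200/np.tan(np.radians(c["vfov"])/2);print(f)
E
```

```text
[ 546.73897797 -180.28298713  116.54012379] [np.float64(1.481469129784042), np.float64(1.4814691297835039)] [ 1.70491139  8.19373169 37.59381505]
tab inner edge [ 544.07644627 -182.92727685   46.91829436] [np.float64(0.5339832484388899), np.float64(0.5339832484385099)]
287.01819730472704
```

The tip triangulates to about 38 mm above the reported TCP. That agrees with the fingers shutting on nothing with the TCP at z=20, just above the 57 mm tab. The tab hasn't moved. I'll open, go about 38 mm lower than before and watch the force.

```bash
python3 -m creep '[{"dx":0,"dy":0.02,"dz":0,"turn":0,"fingers":100},{"dx":0,"dy":0.02,"dz":0,"turn":0,"fingers":100},{"dx":0,"dy":0.02,"dz":0,"turn":0,"fingers":100},{"dx":0,"dy":0.02,"dz":0,"turn":0,"fingers":100},{"dx":0.4,"dy":0.02,"dz":0,"turn":0,"fingers":100},{"dx":0.8,"dy":0.02,"dz":0,"turn":0,"fingers":100},{"dx":1.2,"dy":0.02,"dz":0,"turn":0,"fingers":100},{"dx":1.2,"dy":0.02,"dz":0,"turn":0,"fingers":100}]'
python3 -m creep '[{"dx":0.2,"dy":0,"dz":0,"turn":0,"fingers":100},{"dx":0.4,"dy":0,"dz":0,"turn":0,"fingers":100},{"dx":0.6,"dy":0,"dz":0,"turn":0,"fingers":100},{"dx":0.7,"dy":0,"dz":0,"turn":0,"fingers":100},{"dx":0.7,"dy":0,"dz":0,"turn":0,"fingers":100}]'
python3 - <<'E'
from h import *
c=capture("wrist");cv2.imwrite("pics/w5.png",c["color"]);s=capture("scene");cv2.imwrite("pics/s5.png",cv2.resize(s["color"][60:200,140:320],None,fx=4,fy=4))
o=get_obs();print(o["t"],o["eef_pos"],o["finger_gap"],o["ft_force"])
E
```

```text
t: 5.7
eef_pos: [544.6, -187.3, 18.8]
tcp_rot: [0.005, 0.708, -0.005, 0.706]
ft_force: [-0.9, 0.2, 0.4]
finger_gap: 85.5
t: 6.32
eef_pos: [545.4, -187.6, -15.5]
tcp_rot: [0.005, 0.707, -0.005, 0.707]
ft_force: [-1.0, -0.2, -0.5]
finger_gap: 85.4
6.425 [ 545.77932171 -187.74344507  -14.89010899] 85.1377775878109 [0.30287399 0.68342573 0.23016107]
```

View pics/w5.png

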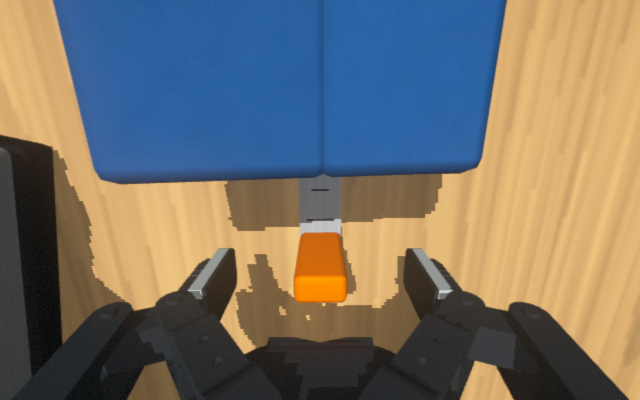

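View pics/s5.png

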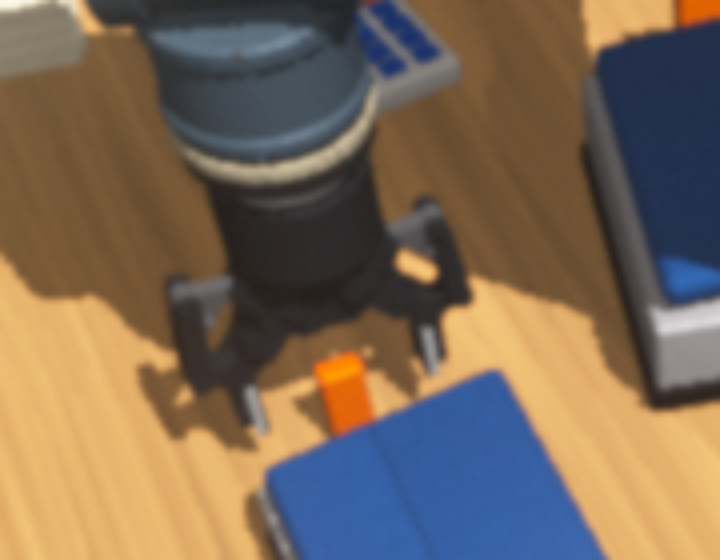

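The tab (320,270) now stands between the pads (225,265)/(425,265), and nothing is touching. Close on it.

```bash
python3 -m creep '[{"dx":0,"dy":0,"dz":0,"turn":0,"fingers":60},{"dx":0,"dy":0,"dz":0,"turn":0,"fingers":40},{"dx":0,"dy":0,"dz":0,"turn":0,"fingers":15},{"dx":0,"dy":0,"dz":0,"turn":0,"fingers":10},{"dx":0,"dy":0,"dz":0,"turn":0,"fingers":10},{"dx":0,"dy":0,"dz":0,"turn":0,"fingers":10},{"dx":0,"dy":0,"dz":0,"turn":0,"fingers":10}]' 60
python3 - <<'E'
from h import *
c=capture("wrist");cv2.imwrite("pics/w6.png",c["color"])
o=get_obs();print(o["t"],o["eef_pos"],o["finger_gap"],o["ft_force"])
E
```

```text
t: 7.3
eef_pos: [545.6, -187.7, -14.9]
tcp_rot: [0.005, 0.707, -0.005, 0.707]
ft_force: [-3.2, 0.4, 5.7]
finger_gap: 23.1
7.35 [ 545.61749223 -187.72884975  -14.833679  ] 23.012309691542264 [-2.6493608   0.52201827  5.68701516]
```

View pics/w6.png

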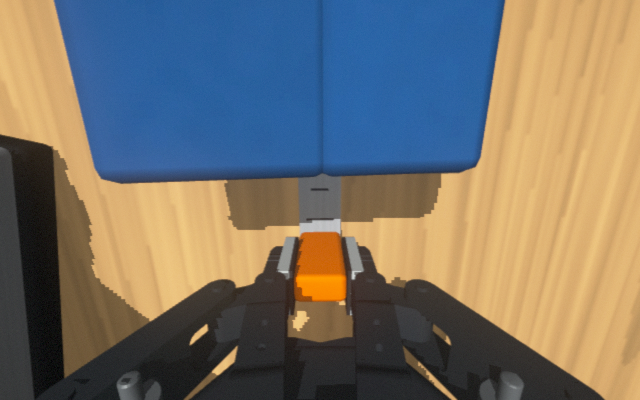

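Gripped at 23 mm on the 24 mm tab. Draw it out about 70 mm, then feel for the stop.

```bash
python3 -m creep '[{"dx":0,"dy":-0.1,"dz":0,"turn":0,"fingers":10},{"dx":0,"dy":-0.3,"dz":0,"turn":0,"fingers":10},{"dx":0,"dy":-0.5,"dz":0,"turn":0,"fingers":10},{"dx":0,"dy":-0.7,"dz":0,"turn":0,"fingers":10},{"dx":0,"dy":-0.9,"dz":0,"turn":0,"fingers":10},{"dx":0,"dy":-1.1,"dz":0,"turn":0,"fingers":10},{"dx":0,"dy":-1.3,"dz":0,"turn":0,"fingers":10},{"dx":0,"dy":-1.4,"dz":0,"turn":0,"fingers":10}]' 80
python3 -m creep '[{"dx":0,"dy":-0.1,"dz":0,"turn":0,"fingers":10},{"dx":0,"dy":-0.2,"dz":0,"turn":0,"fingers":10},{"dx":0,"dy":-0.2,"dz":0,"turn":0,"fingers":10}]'
```

```text
t: 8.35
eef_pos: [545.2, -257.0, -14.8]
tcp_rot: [0.005, 0.707, -0.004, 0.707]
ft_force: [2.4, 10.2, 5.6]
finger_gap: 22.9
t: 8.72
eef_pos: [545.1, -267.2, -14.8]
tcp_rot: [0.005, 0.707, -0.004, 0.707]
ft_force: [2.5, 4.8, 4.4]
finger_gap: 22.8
```

```bash
python3 -m creep '[{"dx":0,"dy":-0.06,"dz":0,"turn":0,"fingers":10},{"dx":0,"dy":-0.12,"dz":0,"turn":0,"fingers":10}]'
python3 -m creep '[{"dx":0,"dy":-0.04,"dz":0,"turn":0,"fingers":10},{"dx":0,"dy":-0.08,"dz":0,"turn":0,"fingers":10}]'
python3 - <<'E'
from h import *
c=capture("wrist");cv2.imwrite("pics/w7.png",c["color"])
o=get_obs();print(o["t"],o["eef_pos"],o["finger_gap"],o["ft_force"])
E
```

```text
t: 8.98
eef_pos: [545.1, -272.5, -14.8]
tcp_rot: [0.005, 0.707, -0.004, 0.708]
ft_force: [3.6, 10.0, 5.6]
finger_gap: 23.1
t: 9.22
eef_pos: [545.1, -273.7, -14.9]
tcp_rot: [0.007, 0.707, -0.002, 0.708]
ft_force: [2.2, 37.0, 15.7]
finger_gap: 22.9
9.275 [ 545.06715922 -273.62706292  -14.87005009] 23.015744192181007 [ 2.51496683 30.19636399 12.64305229]
```

View pics/w7.png

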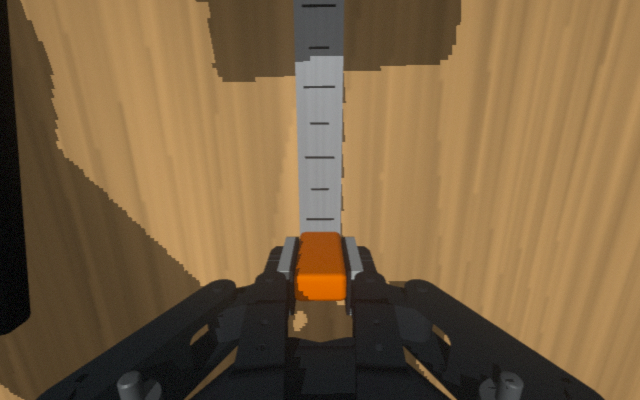

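The force jumped from 10 to 37 N after 86 mm of travel, so the guide is at its stop. The tab is still in the pads at (320,265). Release it in place, then rise.

```bash
python3 -m creep '[{"dx":0,"dy":0,"dz":0,"turn":0,"fingers":50},{"dx":0,"dy":0,"dz":0,"turn":0,"fingers":100},{"dx":0,"dy":0,"dz":0,"turn":0,"fingers":100},{"dx":0,"dy":0,"dz":0,"turn":0,"fingers":100},{"dx":0,"dy":0,"dz":0,"turn":0,"fingers":100},{"dx":0,"dy":0,"dz":0,"turn":0,"fingers":100}]'
python3 -m creep '[{"dx":-0.4,"dy":0,"dz":0,"turn":0,"fingers":100},{"dx":-1,"dy":0,"dz":0,"turn":0,"fingers":100},{"dx":-1.8,"dy":0,"dz":0,"turn":0,"fingers":100},{"dx":-2.6,"dy":0,"dz":0,"turn":0,"fingers":100},{"dx":-3,"dy":0,"dz":0,"turn":0,"fingers":100},{"dx":-3,"dy":0,"dz":0,"turn":0,"fingers":100}]'
python3 - <<'E'
from h import *
c=capture("wrist");cv2.imwrite("pics/w8.png",c["color"]);s=capture("scene");cv2.imwrite("pics/s8.png",s["color"]);cv2.imwrite("pics/t8.png",capture("top")["color"])
o=get_obs();print(o["t"],o["eef_pos"],o["finger_gap"],o["ft_force"])
for y in (-272,-274,-276,-278):print(y,proj(c,[544,y,57]))
E
```

```text
t: 10.02
eef_pos: [544.4, -277.7, -15.1]
tcp_rot: [0.005, 0.707, -0.005, 0.707]
ft_force: [0.0, -0.1, 1.5]
finger_gap: 85.0
t: 10.78
eef_pos: [545.2, -278.1, 136.3]
tcp_rot: [0.005, 0.706, -0.005, 0.708]
ft_force: [0.6, 0.1, -0.5]
finger_gap: 85.4
10.925 [ 543.84801837 -277.42395706  133.66791762] 85.37818983424924 [-0.51015182  0.13888588 -0.91967983]
-272 [318.78151122 186.68960794]
-274 [318.81649323 188.7499828 ]
-276 [318.85132131 190.80129149]
-278 [318.88599648 192.84359373]
```

View pics/w8.png

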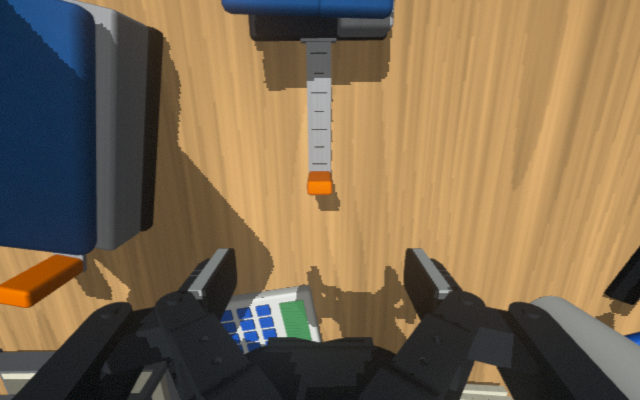

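View pics/s8.png

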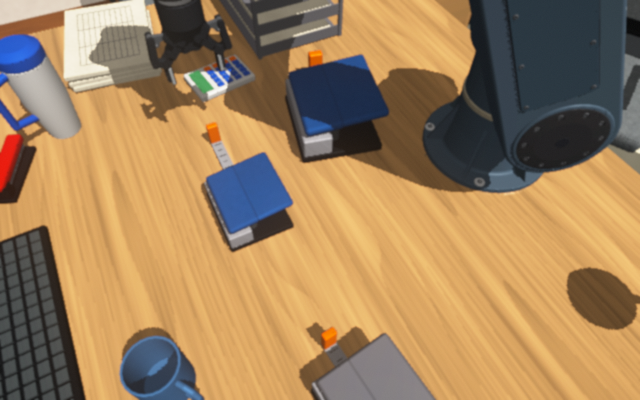

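View pics/t8.png

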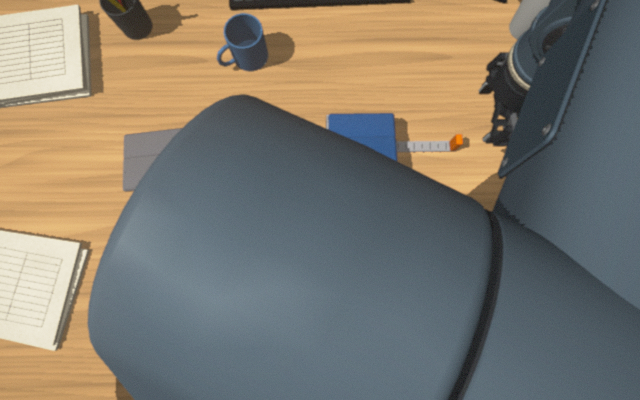

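The tab is released and stands at wrist (319,187), y ≈ -273. The calculator and everything else are clear, and the grey tab is unchanged at (329,338) in the scene view. One finer check that it stayed at the stop.

```bash
python3 - <<'E'
from h import *
def tab(c,lo,hi):
    h=cv2.cvtColor(c["color"],cv2.COLOR_BGR2HSV)
    return h
c=capture("wrist");a=c["color"][20:200,280:360];cv2.imwrite("pics/w9.png",cv2.resize(a,None,fx=3.3,fy=3.3,interpolation=cv2.INTER_CUBIC))
s=capture("scene");print(get_obs()["t"])
for v in (38,40,42):print("base top edge",onz(c,285,v,14)[:2],onz(c,350,v,14)[:2])
for v in (180,182,194):print(v,onz(c,319.5,v,57)[:2])
g0=cv2.imread("pics/scene0.png");d=cv2.absdiff(g0[310:400,290:460],s["color"][310:400,290:460]);print("grey diff",d.mean(),np.percentile(d,99))
E
```

```text
11.025
base top edge [ 512.75277296 -137.84438522] [ 573.43856592 -138.79139241]
base top edge [ 512.66735584 -139.51472307] [ 573.46475734 -140.46304714]
base top edge [ 512.58162394 -141.19121651] [ 573.49104526 -142.14086075]
180 [ 543.09622679 -264.078503  ]
182 [ 543.06658274 -265.97175785]
194 [ 542.88605112 -277.50163891]
grey diff 0.7340087145969499 3.0
```

View pics/w9.png

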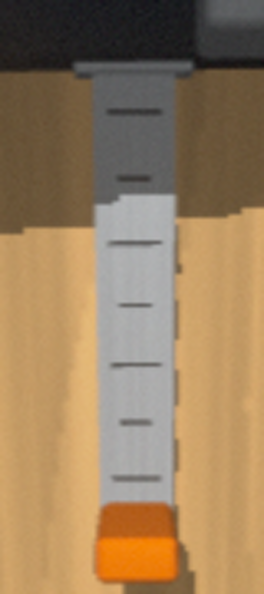

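```bash
python3 - <<'E'
from station import *
print(finish_job(), get_obs()["t"])
E
```

```text
the job is handed in; nothing more can be done
the job is handed in; nothing more can be done
```

I drew the smaller blue punch's guide out to its stop by the orange tab, let the tab go, lifted the arm clear and handed the job in at about 11 s.

- **At the stop:** the guide moved about 86 mm, then the pull jumped from 10 to 37 N without further movement.
- **After letting go:** the wrist camera put the tab about 133 mm from the punch's base, against 135 mm expected, which is within calibration. It did not spring back visibly. Nothing was touching the gripper (under 1.1 N).
- **Grey punch:** the crop of the grey tab and the near part of its punch is unchanged from the first picture.
- **What disagreed:** the fingertips measured about 38 mm short of the reported TCP. Because of that, the first grip closed on air just above the tab, without moving it. I regripped lower and it held. One earlier move call was refused because its rows lacked the "turn" value, and nothing moved.

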